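# Slide the leaking magenta cartridge out of the row

## Robot

A 6-joint arm with a two-finger parallel gripper is mounted at the origin on the work surface. World frame = base frame: x ahead of the robot, y to its left, z up, the work surface at z = 0. Lengths are in mm, angles in rad, forces in N, time in s.
With the tool pointing down it reaches from about 275 to 1000 mm from the base axis. Payload 8.4 kg.
Tool frame: the origin (TCP) lies midway between the tips of the shut fingers; the grasp point (between the pads) lies 19 mm behind it; z points along the fingers, y is the direction in which the jaws open and shut (so a half turn about z gives the same grasp; the last joint's range is limited). The gripper opens to 85 mm and grips with 20 to 120 N. Pads are 22 mm wide; open, the fingers measure 114 mm over their backs; the gripper's body (76 mm by 85 mm) begins 54 mm behind the grasp point. The pads swing forward as they close: fully open they stand 13 mm farther back than shut.
Start: joints at [-1.173, 0.353, 1.633, -0, 1.155, -0.002], TCP at [243.27, -575.715, 203.581] pointing down, gripper open.
Joint ranges: [-2.63, 2.63], [-0.92, 2.1], [0.06, 2.66], [-1.3, 4.44], [0, 2.69], [-3.02, 3.02]. Speed limits (rad/s): [2.22, 2.22, 2.79, 3.14, 3.14, 3.14].

## Interface

Orientations are given as [roll, pitch, yaw] about the fixed x, y, z axes, in that order (R = Rz(yaw) Ry(pitch) Rx(roll)).
In Python, from rig import * gives the robot as it stands.
- The arm moves only by the tool play_rows, never from a script. Its argument "moves" is a list of rows, each a list of 3 entries, a list of its own where there are three numbers: the shift along the tool's x, y, z in m, then the turn, a rotation vector about the tool's x, y, z in rad, then the opening in per cent of the stroke, from 0 (shut) to 100 (fully open). In form: [[[x, y, z], [rx, ry, rz], fingers], ...]. A call has 1 to 20 rows; each row shifts and turns the commanded pose from where the row before left it, along the tool's axes as they then stand; what a row does not reach is not made up. A row lasts 1/10 s, in which the tool goes at most 50 mm and 8.59 degrees, less where a joint would pass 70% of its speed; a pose out of reach is approached as far as the arm can. A call is refused whole if a number of a shift passes 0.05 or a number of a turn 0.15, either way. A call with a gripper value outside its range is refused whole. The fingers move at their own pace and stop on an object; "squeeze" is the grip in N (left out, the last holds). Time passes only in rows, so rows that do not move let the fingers close. It gives the time, the measured TCP pose, the force and the opening at its end, in the units of the state.
- sense(): the state, without advancing time (a new reading comes with each control period).
- grab_frame(name): name is "side" or "top"; returns a dict with "pixels" (420x560x3 uint8, red, green, blue), "intrinsics" (3x3 intrinsics, pixels), "distortion" ([k1, k2, p1, p2, k3] as OpenCV has them; the pictures are not rectified), "R" (3x3) and "t" (3): a world point X has camera coordinates R X + t. Camera axes: x right, y down, z forward; pixel columns grow to the right and rows downward; lengths in mm; the calibration is good to about 2 mm. A picture is of the moment at which its call begins. There is no depth.
- sign_off(): hands the job in, once; it reports no verdict.
The state is a dict: "clock": time; "qpos": joint angles; "qvel": joint speeds; "joint_efforts": joint torques, N m; "eef_pos": TCP position; "tcp_rot": TCP orientation; "contact_force": force on the tool from outside, world axes, zero at the start; "wrist_torque": the same for the moment, N m; "opening": opening from 0.0 (shut) to 1.0 (fully open).
Only numpy, scipy, OpenCV 4.12 (cv2) and the standard library are available. Lean on these libraries where they do the work, as an engineer would, in place of code of your own. Each camera call takes 0.05 s, during which the arm holds its last target. There are 200 camera calls.

## Task

The magenta ink cartridge in the row on the service mat is leaking. Push it straight out of the row until all of it sits on the white strip of the mat, roughly square to the strip, sliding it flat without lifting or tipping it. Leave the cyan and yellow cartridges where they stand.

Things in the scene. Friction and masses are not known exactly. Their poses are not given: they have to be found in the camera images.
- mat: Fixed dark-teal mat, 250 (x) by 220 (y) by 4 mm thick. Origin: centre of its underside, on the table. Its x points roughly away from the robot (within 0.4 rad) to its white half, z up. The flush white strip spans x = 10 to 121 mm and nearly all of y. The cartridges stand touching in a row along y, centred at x = -55 mm; behind the row, x = -125 to -76 mm is bare mat, as is -34 to 10 in front.
- magenta: Ink cartridge to move: black body, magenta top, small white label. A plain block 42 mm (x) by 54 mm (y) by 34 mm high, about 0.09 kg, slides easily. Origin: centre of its underside. At the start its axes are the mat's; at either end of the row or in the middle, touching neighbours with its 42 mm sides, its 54 mm faces towards the robot and the white strip.
- cyan: Identical cartridge with a cyan (blue) top, in the same row; stays where it is. Same size, origin and axes as the magenta one.
- yellow: Identical cartridge with a yellow top, in the same row; stays where it is. Same size, origin and axes as the magenta one.
Not all that is in view belongs to the job. Leave any red look-alike of the yellow alone. What is shaped like the magenta but red is not meant.

How it is judged:
By the outcome, as a careful person would: the job done as asked, in the order asked, and still so for the second after the job is handed in, with the robot touching nothing.
It also fails if it takes over 32 s, if anything falls off the work surface, if the arm or the gripper's body presses on something with over 40 N, if the wrist force passes 120 N, or if a joint passes its speed limit or range.

## Working session

There is one attempt and no reset: what is moved stays moved. The work goes in short steps, Python scripts to look and compute and a tool call to move; the robot and the scene stay as the last step left them, time stands still between calls to the robot, and variables do not carry over. Pictures are saved under pics/ and viewed, about 8 in all and at most 12, crops included, and the job is handed in when it is done.

Besides the shell and the picture viewer there is one more tool, called after "Request:" as name(argument=value, ...), one argument or row to a line, values as JSON. play_rows: Moves the arm, as the interface text tells. Its arguments: {"type":"object","properties":{"moves":{"type":"array"},"squeeze":{"type":"number"}},"required":["moves"]}

```bash
mkdir -p pics && python3 - <<'E'
from rig import *
import cv2
s=sense();print({k:s[k] for k in('clock','eef_pos','tcp_rot','opening','contact_force')})
for n in('top','side'):
    f=grab_frame(n);cv2.imwrite(f'pics/{n}0.png',cv2.cvtColor(f['pixels'],cv2.COLOR_RGB2BGR))
E
```

```text
{'clock': 0.0, 'eef_pos': array([ 243.06234862, -575.26542785,  202.86269789]), 'tcp_rot': array([-3.14024956e+00,  2.57895757e-05,  3.99779648e-01]), 'opening': 0.9988749692256906, 'contact_force': array([ 0.08806445,  0.04984859, -0.46385298])}
```

View pics/top0.png

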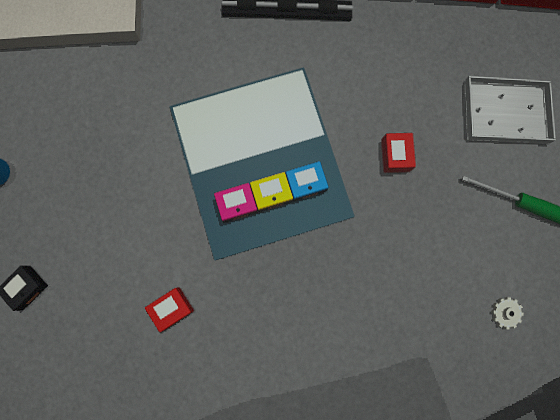

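View pics/side0.png

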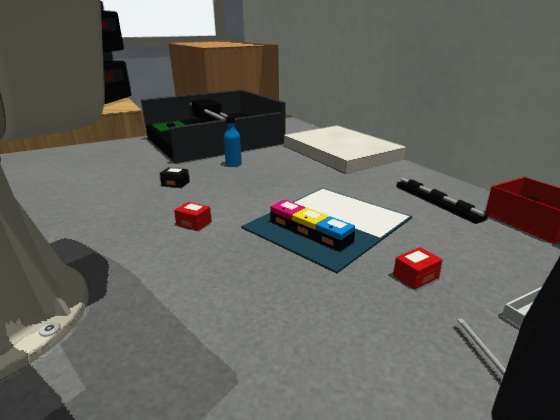

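The top view shows the row as magenta (237,201), yellow (272,190) and cyan (307,181). There are red look-alikes at (400,152) and (168,310), and a black cartridge at (22,288). The target is the magenta one at the left end of the row, because it is the only magenta top and it stands on the mat. Next I'll measure the mat and the magenta top, and make an enlarged crop to confirm.

```bash
cat > h.py <<'E'
import cv2, numpy as np
from rig import *
def ray(f,uv,z):
    p=cv2.undistortPoints(np.float64(uv).reshape(-1,1,2),np.float64(f['intrinsics']),np.float64(f['distortion'])).reshape(-1,2)
    R,t=np.array(f['R']),np.array(f['t']).ravel()
    d=np.c_[p,np.ones(len(p))]@R; c=-R.T@t
    return (c+d*((z-c[2])/d[:,2])[:,None])[:,:2]
def blob(f,lo,hi,z,smin=120,vmin=80,close=15):
    h=cv2.cvtColor(f['pixels'],cv2.COLOR_RGB2HSV)
    m=cv2.inRange(h,(lo,smin,vmin),(hi,255,255))
    n,l,st,_=cv2.connectedComponentsWithStats(m)
    i=1+np.argmax(st[1:,4]); m=np.uint8(l==i)
    c=max(cv2.findContours(m,0,1)[0],key=cv2.contourArea).reshape(-1,2)
    return cv2.minAreaRect(np.float32(ray(f,c,z))), c.mean(0), st[i,4]
E
python3 - <<'E'
from h import *
f=grab_frame('top')
print('cam',-np.array(f['R']).T@np.array(f['t']).ravel())
g=cv2.cvtColor(f['pixels'],cv2.COLOR_RGB2GRAY)
q=ray(f,[(170,107),(303,69),(354,216),(214,259)],4)
print(q.round(1),np.linalg.norm(np.roll(q,-1,0)-q,axis=1).round(1),'ctr',q.mean(0))
m=cv2.inRange(f['pixels'],(150,)*3,(255,)*3);m[:, :160]=0;m[:,340:]=0;m[:60]=0
c=max(cv2.findContours(m,0,1)[0],key=cv2.contourArea).reshape(-1,2)
print('strip',cv2.minAreaRect(np.float32(ray(f,c,4))),cv2.boxPoints(cv2.minAreaRect(np.float32(ray(f,c,4)))).round(1))
for n,lo,hi in(('mag',150,168),('yel',22,35),('cyan',95,115)):
    h=blob(f,lo,hi,38);print(n,h)
r=f['pixels'][140:270,180:360];cv2.imwrite('pics/crop.png',cv2.cvtColor(cv2.resize(r,None,fx=4,fy=4),cv2.COLOR_RGB2BGR))
E
```

```text
cam [363.38845697  -9.86577848 761.00504511]
[[ 625.8  148.8]
 [ 694.3  -57.1]
 [ 462.1 -137.5]
 [ 392.7   70.6]] [217.1 245.7 219.3 245.8] ctr [543.70875057   6.20245392]
strip ((607.0299682617188, 27.357872009277344), (110.62252044677734, 211.36538696289062), 18.62204360961914) [[520.9 109.8]
 [588.4 -90.5]
 [693.2 -55.1]
 [625.7 145.2]]
mag (((474.91046142578125, 39.921119689941406), (42.126487731933594, 52.91616439819336), 18.677091598510742), array([234.8677686 , 201.33057851]), np.int32(755))
yel (((492.24237060546875, -11.421663284301758), (42.22813034057617, 52.98570251464844), 18.7125244140625), array([270.87603306, 190.32231405]), np.int32(753))
cyan (((509.8522644042969, -62.68144226074219), (42.68707275390625, 53.80619430541992), 18.719953536987305), array([306.61666667, 179.40833333]), np.int32(757))
```

View pics/crop.png

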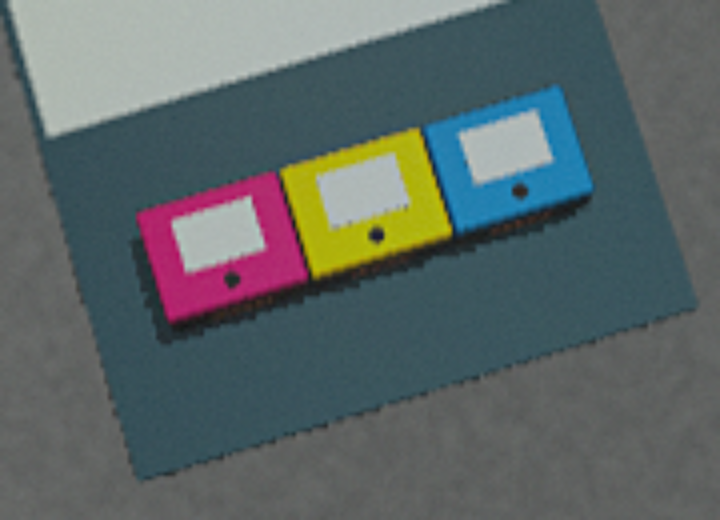

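The crop confirms it: the magenta top is at the left end of the row and touches yellow. All the tops measure about 42×53 mm, as they should. Mat yaw is 0.326 rad and the mat centre is about (544,6), from both the corners and the row. 

My plan is to push with both fingers slightly open (about 15 mm gap, about 44 mm overall) across the 54 mm face. First I'll move above the point behind it, at (427.5, 24).

Request:
play_rows(
  moves=[
    [[0, 0, 0], [0, 0, 0.074], 18],
    [[0.0245, -0.034, 0], [0, 0, 0], 18],
    [[0.0245, -0.034, 0], [0, 0, 0], 18],
    [[0.0245, -0.034, 0], [0, 0, 0], 18],
    [[0.0245, -0.034, 0], [0, 0, 0], 18],
    [[0.0245, -0.034, 0], [0, 0, 0], 18],
    [[0.0245, -0.034, 0], [0, 0, 0], 18],
    [[0.0245, -0.034, 0], [0, 0, 0], 18],
    [[0.0245, -0.034, 0], [0, 0, 0], 18],
    [[0.0245, -0.034, 0], [0, 0, 0], 18],
    [[0.0245, -0.034, 0], [0, 0, 0], 18],
    [[0.0245, -0.034, 0], [0, 0, 0], 18],
    [[0.0245, -0.034, 0], [0, 0, 0], 18],
    [[0.0245, -0.034, 0], [0, 0, 0], 18],
    [[0.0245, -0.034, 0], [0, 0, 0], 18],
    [[0.0245, -0.034, 0], [0, 0, 0], 18],
    [[0, 0, 0], [0, 0, 0], 18],
    [[0, 0, 0], [0, 0, 0], 18],
  ],
)

```text
clock: 1.95
eef_pos: [428.0, 25.9, 203.3]
tcp_rot: [3.142, 0.001, 0.329]
contact_force: [0.0, -0.4, 0.1]
opening: 0.184
```

Request:
play_rows(
  moves=[
    [[-0.001, 0.0015, 0.03], [0, 0, 0.003], 18],
    [[0, 0, 0.03], [0, 0, 0], 18],
    [[0, 0, 0.03], [0, 0, 0], 18],
    [[0, 0, 0.03], [0, 0, 0], 18],
    [[0, 0, 0.02], [0, 0, 0], 18],
    [[0, 0, 0], [0, 0, 0], 18],
    [[0, 0, 0], [0, 0, 0], 18],
  ],
)

```text
clock: 2.65
eef_pos: [427.5, 22.4, 63.8]
tcp_rot: [-3.141, 0.001, 0.321]
contact_force: [0.1, 0.2, -0.5]
opening: 0.18
```

```bash
python3 - <<'E'
from h import *
a=grab_frame('top')['pixels'][110:320,140:420];b=grab_frame('side')['pixels'][140:350,200:480]
cv2.imwrite('pics/near.png',cv2.cvtColor(cv2.resize(np.hstack([a,b]),(800,300)),cv2.COLOR_RGB2BGR))
E
```

```text
(no output)
```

View pics/near.png

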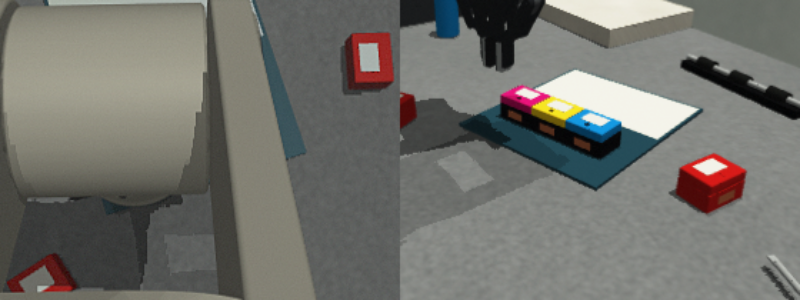

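The arm hides the row from the top camera. In the side view, the two fingers hang clear behind magenta, around (497,50) in the crop. Now I'll go down to z ≈ 13.

Request:
play_rows(
  moves=[
    [[0, -0.0007, 0.02], [0, 0, -0.002], 18],
    [[0, 0, 0.015], [0, 0, 0], 18],
    [[0, 0, 0.01], [0, 0, 0], 18],
    [[0, 0, 0.005], [0, 0, 0], 18],
    [[0, 0, 0], [0, 0, 0], 18],
    [[0, 0, 0], [0, 0, 0], 18],
  ],
)

```text
clock: 3.35
eef_pos: [428.0, 24.0, 14.1]
tcp_rot: [3.141, -0.001, 0.325]
contact_force: [0.1, 0.7, -0.5]
opening: 0.177
```

```bash
python3 - <<'E'
from h import *
f=grab_frame('side')
b=f['pixels'][160:280,220:380]
cv2.imwrite('pics/down.png',cv2.cvtColor(cv2.resize(b,(800,600)),cv2.COLOR_RGB2BGR))
s=sense();print(s['eef_pos'],s['tcp_rot'],s['contact_force'])
for n,lo,hi in(('mag',150,168),('yel',22,35),('cyan',95,115)): print(n,blob(f,lo,hi,38)[0])
E
```

```text
[428.00356399  24.02131473  14.15530115] [ 3.14135869e+00 -9.06119697e-04  3.24787199e-01] [ 0.43395132  0.15455545 -0.35913547]
mag ((468.0697326660156, 30.44263458251953), (65.06898498535156, 51.4094123840332), 31.706022262573242)
yel ((486.95611572265625, -22.001197814941406), (55.98260498046875, 60.59600830078125), 19.28875160217285)
cyan ((475.03179931640625, -101.66213989257812), (128.88934326171875, 118.31359100341797), 18.110553741455078)
```

View pics/down.png

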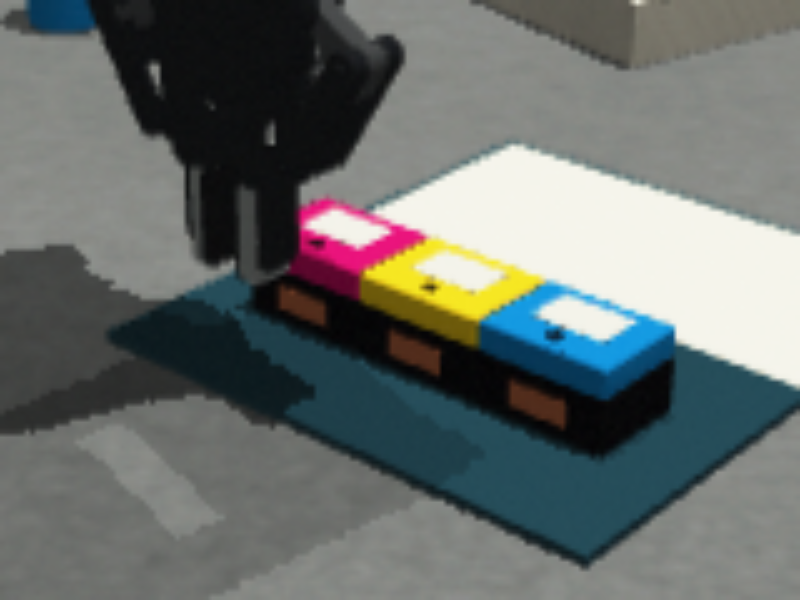

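The side view shows both fingertips beside the rear face, around crop (212,262) and (265,280). They look higher than I expected, so I'll compare with projected points.

```bash
python3 - <<'E'
from h import *
f=grab_frame('side')
u=np.array([.947,.320,0]);v=np.array([-.320,.947,0]);T=np.array([428,24,0.])
def pr(P):
    p,_=cv2.projectPoints(np.float64(P).reshape(-1,3),cv2.Rodrigues(np.float64(f['R']))[0],np.float64(f['t']),np.float64(f['intrinsics']),np.float64(f['distortion']))
    return ((p.reshape(-1,2)-[220,160])*5).round()
for z in(14,20,26,32): print(z,*[pr(T+[0,0,z]+s*v) for s in(15,-15)])
m=np.array([474.9,39.9,4]);print('rear bottom edge',pr([m-21*u+27*v,m-21*u-27*v]),'top',pr([m-21*u+27*v+[0,0,34],m-21*u-27*v+[0,0,34]]))
E
```

```text
14 [[213. 318.]] [[272. 344.]]
20 [[212. 304.]] [[271. 330.]]
26 [[212. 289.]] [[271. 315.]]
32 [[211. 275.]] [[271. 300.]]
rear bottom edge [[245. 305.]
 [349. 351.]] top [[242. 226.]
 [349. 268.]]
```

Request:
play_rows(
  moves=[
    [[0, 0, 0.003], [0, 0, 0], 18],
    [[0, 0, 0.002], [0, 0, 0], 18],
    [[0, 0, 0], [0, 0, 0], 18],
    [[0, 0, 0], [0, 0, 0], 18],
  ],
)

```text
clock: 3.85
eef_pos: [427.4, 24.0, 8.5]
tcp_rot: [-3.142, 0.0, 0.325]
contact_force: [0.0, 0.7, -0.5]
opening: 0.176
```

```bash
python3 - <<'E'
from h import *
f=grab_frame('side')
b=f['pixels'][185:245,240:320]
b=np.uint8(255*(b/255.)**0.45)
cv2.imwrite('pics/tips.png',cv2.cvtColor(cv2.resize(b,(800,600),interpolation=cv2.INTER_NEAREST),cv2.COLOR_RGB2BGR))
E
```

```text
(no output)
```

View pics/tips.png

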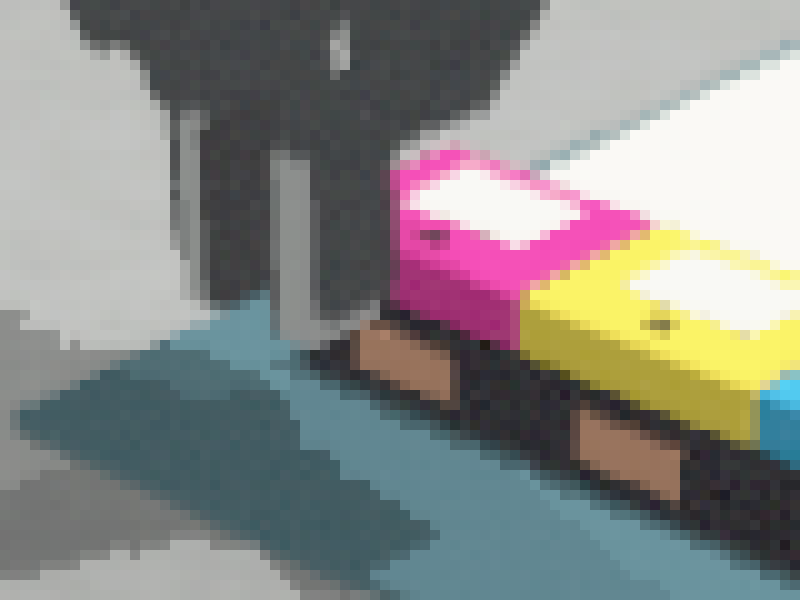

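The tips look about 25 mm above the nominal TCP height, more than the pads' swing-back explains. I'll test by shutting the fingers, since the TCP is defined for shut tips, and compare in the image.

Request:
play_rows(
  moves=[
    [[0, 0, 0], [0, 0, 0], 0],
    [[0, 0, 0], [0, 0, 0], 0],
    [[0, 0, 0], [0, 0, 0], 0],
    [[0, 0, 0], [0, 0, 0], 0],
  ],
  squeeze=20,
)

```text
clock: 4.3
eef_pos: [427.5, 24.0, 8.6]
tcp_rot: [-3.142, -0.0, 0.325]
contact_force: [0.1, 0.1, 0.1]
opening: 0.004
```

```bash
python3 - <<'E'
from h import *
f=grab_frame('side');s=sense();T=s['eef_pos'];print(T,s['qpos'],s['opening'],s['contact_force'])
b=f['pixels'][185:245,240:320]
b=np.uint8(255*(b/255.)**0.45)
b=cv2.resize(b,(800,600),interpolation=cv2.INTER_NEAREST)
def pr(P):
    p,_=cv2.projectPoints(np.float64(P).reshape(-1,3),cv2.Rodrigues(np.float64(f['R']))[0],np.float64(f['t']),np.float64(f['intrinsics']),np.float64(f['distortion']))
    return ((p.reshape(-1,2)-[240,185])*10+5)
u=np.array([.947,.320,0]);v=np.array([-.320,.947,0])
for i,z in enumerate((0,10,20)):
    q=np.int32([T+[0,0,z]+a*u+c*v for a,c in((-11,-12),(-11,12),(11,12),(11,-12))]) 
    cv2.polylines(b,[np.int32(pr(q))],True,((255,0,0),(0,255,0),(0,0,255))[i],2)
M=[[474.9,39.9,0]+x*u+y*v+[0,0,z] for z in(4,38) for x,y in((-21,-27),(-21,27),(21,27),(21,-27))]
for p in pr(M): cv2.circle(b,tuple(int(k) for k in p),6,(0,255,255),2)
cv2.imwrite('pics/tips2.png',cv2.cvtColor(b,cv2.COLOR_RGB2BGR))
E
```

```text
[427.54538254  24.01313906   8.60701809] [5.25891221e-02 3.68998540e-01 2.18958783e+00 2.97553031e-05
 5.82952756e-01 1.29856759e+00] 0.001720052860631976 [-0.05306868 -0.59689691  0.19675101]
```

View pics/tips2.png

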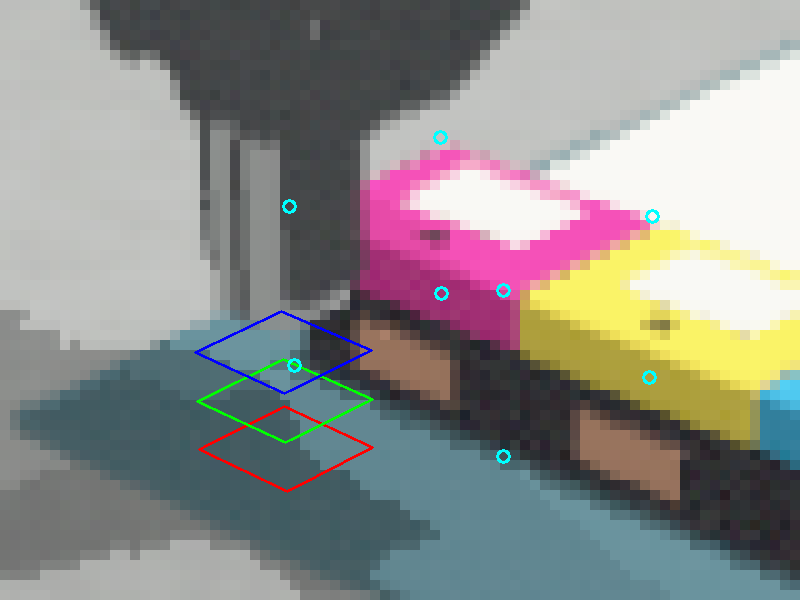

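The shut tips still show about 30 mm above the projected TCP (red outline), while the cartridge projections (circles) fit within about 2 px. The cameras are therefore fine and the tool offset is in doubt. I'll feel gently downward.

Request:
play_rows(
  moves=[
    [[0, 0, 0.001], [0, 0, 0], 0],
    [[0, 0, 0.001], [0, 0, 0], 0],
    [[0, 0, 0.001], [0, 0, 0], 0],
    [[0, 0, 0.001], [0, 0, 0], 0],
    [[0, 0, 0], [0, 0, 0], 0],
  ],
)

```text
clock: 4.85
eef_pos: [427.4, 24.0, 4.4]
tcp_rot: [-3.141, 0.0, 0.325]
contact_force: [0.2, -0.5, -0.4]
opening: -0.001
```

Request:
play_rows(
  moves=[
    [[0, 0, 0.001], [0, 0, 0], 0],
    [[0, 0, 0], [0, 0, 0], 0],
  ],
)

```text
clock: 5.05
eef_pos: [427.5, 24.0, 3.5]
tcp_rot: [-3.142, 0.0, 0.325]
contact_force: [-0.3, 0.2, -0.1]
opening: -0.004
```

Request:
play_rows(
  moves=[
    [[0, 0, 0.001], [0, 0, 0], 0],
    [[0, 0, 0], [0, 0, 0], 0],
  ],
)

```text
clock: 5.25
eef_pos: [427.5, 24.0, 2.5]
tcp_rot: [-3.142, 0.0, 0.325]
contact_force: [-0.2, -0.5, -0.0]
opening: -0.001
```

There is no contact at reported z = 2.5, although the mat top is at 4. So the fingertips really do sit well above the reported TCP, by about 30 mm in the image, with x and y consistent. I'll go lower in guarded steps.

Request:
play_rows(
  moves=[
    [[0, 0, 0.002], [0, 0, 0], 0],
    [[0, 0, 0.002], [0, 0, 0], 0],
    [[0, 0, 0.001], [0, 0, 0], 0],
    [[0, 0, 0], [0, 0, 0], 0],
  ],
)

```text
clock: 5.65
eef_pos: [427.4, 24.0, -2.6]
tcp_rot: [-3.141, 0.0, 0.325]
contact_force: [-0.3, 0.5, 0.3]
opening: -0.004
```

Request:
play_rows(
  moves=[
    [[0, 0, 0.002], [0, 0, 0], 0],
    [[0, 0, 0.002], [0, 0, 0], 0],
    [[0, 0, 0.001], [0, 0, 0], 0],
    [[0, 0, 0], [0, 0, 0], 0],
  ],
)

```text
clock: 6.05
eef_pos: [427.4, 24.0, -7.6]
tcp_rot: [-3.142, 0.0, 0.325]
contact_force: [-0.3, 0.7, 0.1]
opening: 0.005
```

```bash
python3 - <<'E'
from h import *
f=grab_frame('side');s=sense();T=s['eef_pos'];print(T,s['opening'],s['contact_force'])
b=f['pixels'][185:245,240:320]
b=np.uint8(255*(b/255.)**0.45)
b=cv2.resize(b,(800,600),interpolation=cv2.INTER_NEAREST)
def pr(P):
    p,_=cv2.projectPoints(np.float64(P).reshape(-1,3),cv2.Rodrigues(np.float64(f['R']))[0],np.float64(f['t']),np.float64(f['intrinsics']),np.float64(f['distortion']))
    return ((p.reshape(-1,2)-[240,185])*10+5)
u=np.array([.947,.320,0]);v=np.array([-.320,.947,0]);T[2]=0
for i,z in enumerate((4,14,24)):
    q=np.float64([T+[0,0,z]+a*u+c*v for a,c in((-11,-12),(-11,12),(11,12),(11,-12))]) 
    cv2.polylines(b,[np.int32(pr(q))],True,((255,0,0),(0,255,0),(0,0,255))[i],1)
cv2.imwrite('pics/tips3.png',cv2.cvtColor(b,cv2.COLOR_RGB2BGR))
E
```

```text
[427.410025    23.99777768  -7.50885645] 0.0024115441799052425 [-0.3221378  -0.02850943 -0.04962495]
```

View pics/tips3.png

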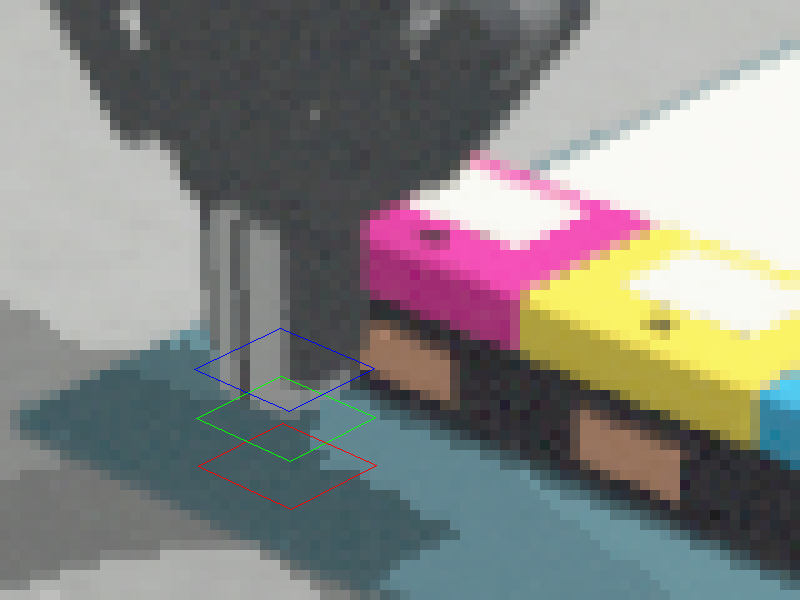

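The tips now show at about z = 23 with TCP z = -7.5, so the offset is steady at about 30 mm and x/y agree. I'll lower 9 mm more to put the tips about 10 mm above the mat, set the 15 mm gap, and close up to the rear face.

Request:
play_rows(
  moves=[
    [[0, 0, 0.003], [0, 0, 0], 18],
    [[0, 0, 0.002], [0, 0, 0], 18],
    [[0, 0, 0.002], [0, 0, 0], 18],
    [[0, 0, 0.002], [0, 0, 0], 18],
    [[0, 0, 0], [0, 0, 0], 18],
    [[0, 0, 0], [0, 0, 0], 18],
    [[0.005, 0, 0], [0, 0, 0], 18],
    [[0.005, 0, 0], [0, 0, 0], 18],
    [[0.002, 0, 0], [0, 0, 0], 18],
    [[0.001, 0, 0], [0, 0, 0], 18],
    [[0, 0, 0], [0, 0, 0], 18],
  ],
)

```text
clock: 7.2
eef_pos: [440.0, 28.2, -16.4]
tcp_rot: [-3.142, -0.0, 0.325]
contact_force: [-0.1, 0.0, -0.3]
opening: 0.183
```

Request:
play_rows(
  moves=[
    [[0.002, 0, 0], [0, 0, 0], 18],
    [[0.002, 0, 0], [0, 0, 0], 18],
    [[0.002, 0, 0], [0, 0, 0], 18],
    [[0.002, 0, 0], [0, 0, 0], 18],
    [[0.002, 0, 0], [0, 0, 0], 18],
    [[0.002, 0, 0], [0, 0, 0], 18],
    [[0.002, 0, 0], [0, 0, 0], 18],
    [[0.002, 0, 0], [0, 0, 0], 18],
    [[0.002, 0, 0], [0, 0, 0], 18],
    [[0.002, 0, 0], [0, 0, 0], 18],
    [[0, 0, 0], [0, 0, 0], 18],
  ],
)

```text
clock: 8.3
eef_pos: [459.3, 34.6, -16.4]
tcp_rot: [3.141, -0.0, 0.325]
contact_force: [-0.3, 0.5, -0.2]
opening: 0.179
```

```bash
python3 - <<'E'
from h import *
f=grab_frame('side');s=sense();print(s['eef_pos'],s['tcp_rot'],s['opening'],s['contact_force'])
b=f['pixels'][165:255,235:355]
b=np.uint8(255*(b/255.)**0.45)
b=cv2.resize(b,(800,600),interpolation=cv2.INTER_NEAREST)
cv2.imwrite('pics/push1.png',cv2.cvtColor(b,cv2.COLOR_RGB2BGR))
E
```

```text
[459.00708268  34.58488305 -16.41870651] [ 3.14154678e+00 -2.29126751e-04  3.24825802e-01] 0.1839218821182404 [0.12431531 0.24275178 0.62343223]
```

View pics/push1.png

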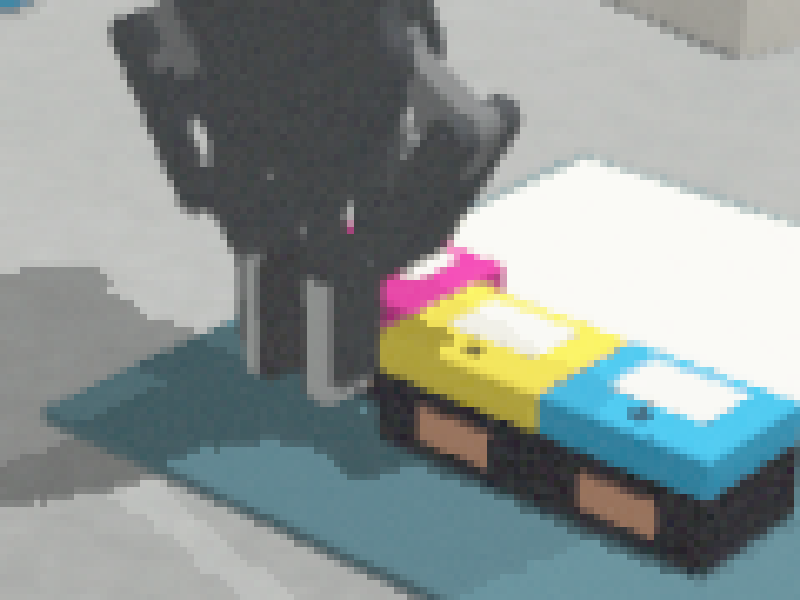

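The push works. Magenta has slid about 15 mm forward, its top showing at (445,285) in the crop, and yellow and cyan haven't moved. About 101 mm remain, so I'll continue at about 35 mm/s.

Request:
play_rows(
  moves=[
    [[0.003, 0, 0], [0, 0, 0], 18],
    [[0.003, 0, 0], [0, 0, 0], 18],
    [[0.003, 0, 0], [0, 0, 0], 18],
    [[0.003, 0, 0], [0, 0, 0], 18],
    [[0.003, 0, 0], [0, 0, 0], 18],
    [[0.003, 0, 0], [0, 0, 0], 18],
    [[0.003, 0, 0], [0, 0, 0], 18],
    [[0.003, 0, 0], [0, 0, 0], 18],
    [[0.003, 0, 0], [0, 0, 0], 18],
    [[0.003, 0, 0], [0, 0, 0], 18],
    [[0.003, 0, 0], [0, 0, 0], 18],
    [[0.003, 0, 0], [0, 0, 0], 18],
    [[0.003, 0, 0], [0, 0, 0], 18],
    [[0.003, 0, 0], [0, 0, 0], 18],
    [[0.003, 0, 0], [0, 0, 0], 18],
    [[0.002, 0, 0], [0, 0, 0], 18],
    [[0.001, 0, 0], [0, 0, 0], 18],
    [[0, 0, 0], [0, 0, 0], 18],
  ],
)

```text
clock: 10.15
eef_pos: [504.5, 49.9, -16.4]
tcp_rot: [3.142, -0.0, 0.325]
contact_force: [0.1, -0.1, 0.4]
opening: 0.176
```

```bash
python3 - <<'E'
from h import *
f=grab_frame('side');s=sense();print(s['eef_pos'],s['tcp_rot'],s['opening'],s['contact_force'])
b=f['pixels'][165:255,275:395]
b=np.uint8(255*(b/255.)**0.45)
b=cv2.resize(b,(800,600),interpolation=cv2.INTER_NEAREST)
cv2.imwrite('pics/push2.png',cv2.cvtColor(b,cv2.COLOR_RGB2BGR))
E
```

```text
[504.36530086  49.87945931 -16.42868516] [ 3.14158405e+00 -1.55519796e-04  3.24791268e-01] 0.1799687165760451 [ 0.60413713 -0.27019712  0.16951673]
```

View pics/push2.png

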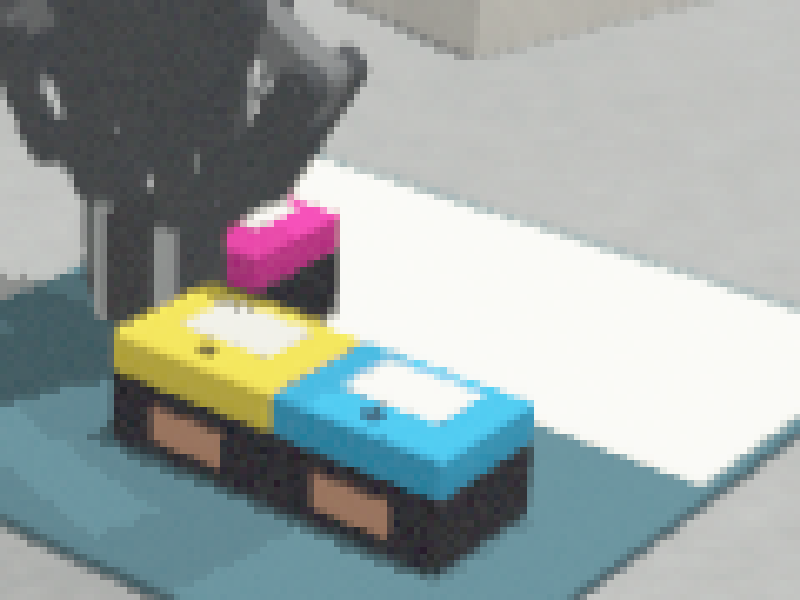

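Magenta is sliding straight, with its front now on the strip at (340,280) in the crop; yellow and cyan are still in place. I'll do the last 53 mm, ending slowly, then back off and rise.

Request:
play_rows(
  moves=[
    [[0.003, 0, 0], [0, 0, 0], 18],
    [[0.003, 0, 0], [0, 0, 0], 18],
    [[0.003, 0, 0], [0, 0, 0], 18],
    [[0.003, 0, 0], [0, 0, 0], 18],
    [[0.003, 0, 0], [0, 0, 0], 18],
    [[0.003, 0, 0], [0, 0, 0], 18],
    [[0.003, 0, 0], [0, 0, 0], 18],
    [[0.003, 0, 0], [0, 0, 0], 18],
    [[0.003, 0, 0], [0, 0, 0], 18],
    [[0.003, 0, 0], [0, 0, 0], 18],
    [[0.003, 0, 0], [0, 0, 0], 18],
    [[0.003, 0, 0], [0, 0, 0], 18],
    [[0.003, 0, 0], [0, 0, 0], 18],
    [[0.003, 0, 0], [0, 0, 0], 18],
    [[0.003, 0, 0], [0, 0, 0], 18],
    [[0.003, 0, 0], [0, 0, 0], 18],
    [[0.003, 0, 0], [0, 0, 0], 18],
    [[0.001, 0, 0], [0, 0, 0], 18],
    [[0.001, 0, 0], [0, 0, 0], 18],
    [[0, 0, 0], [0, 0, 0], 18],
  ],
)

```text
clock: 12.2
eef_pos: [554.7, 66.8, -16.4]
tcp_rot: [3.142, -0.0, 0.325]
contact_force: [0.1, 0.2, 0.3]
opening: 0.181
```

Request:
play_rows(
  moves=[
    [[-0.003, 0, 0], [0, 0, 0], 18],
    [[-0.005, 0, 0], [0, 0, 0], 18],
    [[-0.007, 0, 0], [0, 0, 0], 18],
    [[0, 0, -0.01], [0, 0, 0], 18],
    [[0, 0, -0.03], [0, 0, 0], 18],
    [[0, 0, -0.04], [0, 0, 0], 18],
    [[0, 0, -0.04], [0, 0, 0], 18],
    [[0, 0, -0.04], [0, 0, 0], 18],
    [[0, 0, -0.04], [0, 0, 0], 18],
    [[0, 0, -0.03], [0, 0, 0], 18],
    [[-0.01, 0.04, 0], [0, 0, 0], 18],
    [[-0.01, 0.045, 0], [0, 0, 0], 18],
    [[-0.01, 0.045, 0], [0, 0, 0], 18],
    [[-0.01, 0.045, 0], [0, 0, 0], 18],
    [[-0.01, 0.045, 0], [0, 0, 0], 18],
    [[-0.01, 0.045, 0], [0, 0, 0], 18],
    [[-0.01, 0.045, 0], [0, 0, 0], 18],
    [[-0.01, 0.045, 0], [0, 0, 0], 18],
    [[-0.01, 0.04, 0], [0, 0, 0], 18],
    [[0, 0, 0], [0, 0, 0], 18],
  ],
)

```text
clock: 14.2
eef_pos: [580.7, -346.0, 214.1]
tcp_rot: [3.139, -0.0, 0.321]
contact_force: [-0.7, 1.3, -0.5]
opening: 0.182
```

```bash
python3 - <<'E'
from h import *
f=grab_frame('top');s=sense();print(s['clock'],s['eef_pos'],s['contact_force'])
u=np.array([.947,.320]);v=np.array([-.320,.947]);C=np.array([544,6.2])
for n,lo,hi in(('mag',150,168),('yel',22,35),('cyan',95,115)):
    h=blob(f,lo,hi,38)[0];d=np.array(h[0])-C;print(n,h,'mat',d@u,d@v)
cv2.imwrite('pics/end.png',cv2.cvtColor(f['pixels'],cv2.COLOR_RGB2BGR))
E
```

```text
14.25 [ 580.45899645 -343.34988269  213.85220289] [-0.67908002  0.7944454   0.32642905]
mag ((584.1793823242188, 76.2926025390625), (41.73108673095703, 52.183658599853516), 18.477191925048828) mat 60.479507873535155 53.52029226074218
yel ((492.1737060546875, -11.370519638061523), (42.30800247192383, 53.075801849365234), 18.519989013671875) mat -54.70206665039063 -0.054868034744262474
cyan ((509.7273864746094, -62.47880554199219), (42.794578552246094, 53.34128189086914), 18.721202850341797) mat -54.433382781982424 -54.0715925201416
```

View pics/end.png

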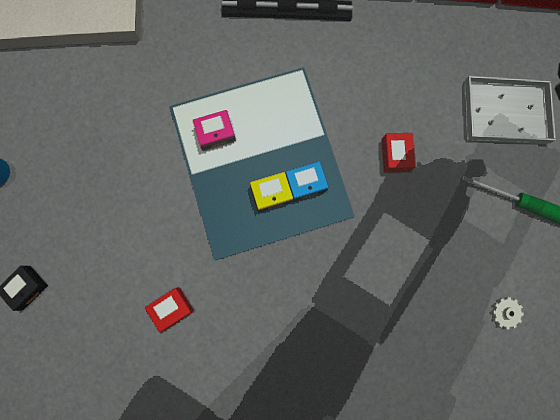

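The picture shows magenta flat on the white strip at (214,130), square to it. Yellow (270,190) and cyan (307,180) haven't moved, and the arm is clear. I'm handing in.

```bash
python3 -c "
from rig import *
print(sign_off())"
```

```text
the job is handed in; nothing more can be done
None
```

The magenta cartridge now sits entirely on the white strip. I pushed it straight out of the row with two slightly open fingers against its rear face, then backed off and moved the arm clear. I handed in at about 14.3 s.

- **Magenta:** the last top image puts its centre at mat (60, 54) mm, so it spans x of about 39–81 mm, and the strip runs from 10 to 121. It is within about 0.3° of square and lies flat.
- **Yellow and cyan:** both measured within 0.3 mm of where they started.
- **Forces:** the readings taken during the push stayed below about 1 N.

**One check disagreed:** the fingertips were about 30 mm higher than the reported TCP height. The side images showed this, and a slow downward probe to 2.5 mm met no mat, whose top is at 4 mm. I allowed for it by working at a reported z of -16 mm. I did not find the cause.

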